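Wedge the tube tight in the welding fixture

ROBOT

A 6-joint arm with a two-finger parallel gripper is mounted at the origin on a cart in front of the work surface, level with it; the furniture and walls round the work are solid. World frame = base frame: x ahead of the robot, y to its left, z up, the work surface at z = 0. Lengths are in mm, angles in rad, forces in N, time in s.
With the tool pointing down it reaches from about 350 to 1000 mm from the base axis. Payload 7.1 kg.
Tool frame: the origin (TCP) lies midway between the tips of the shut fingers; the grasp point (between the pads) lies 19 mm behind it; z points along the fingers, y is the line along which they close (so a half turn about z gives the same grasp; the last joint's range is limited). The gripper opens to 85 mm and grips with 20 to 120 N. Pads are 22 mm wide; open, the fingers measure 114 mm over their backs; the gripper's body (76 mm by 85 mm) begins 54 mm behind the grasp point. The pads swing forward as they close: fully open they stand 13 mm farther back than shut.
Start: joints at [1.195, 0.423, 1.63, -0, 1.089, -0.019], TCP at [218.266, 585.632, 231.319] pointing down, gripper open.
Joint ranges: [-3, 3], [-0.9, 2.11], [0.09, 2.58], [-1.31, 4.45], [0.11, 2.69], [-2.54, 2.54]. Speed limits (rad/s): [2.39, 2.39, 3.01, 3.14, 3.14, 3.14].

INTERFACE

Orientations are given as a unit quaternion [w, x, y, z].
In Python, from station import robot, vision gives the robot as it stands.
- The arm moves only by the tool send_rows, never from a script. Its argument "increments" is text: rows parted by semicolons, each of 7 numbers parted by spaces: the shift along the tool's x, y, z in m, then the turn, a rotation vector about the tool's x, y, z in rad, then the finger opening in m, from 0 to 0.0854. In form: tx ty tz rx ry rz grip; .... A call has 1 to 10 rows; each row is the pose to reach, as a shift and turn from the pose commanded when the call began, along the tool's axes at that moment; what a row does not reach only later rows make up. A row lasts 1/8 s, in which the tool goes at most 62.5 mm and 10.7 degrees, less where a joint would pass 70% of its speed; a pose out of reach is approached as far as the arm can. A call with a gripper value outside its range is refused whole. The fingers move at their own pace and stop on an object; "newtons" is the grip in N (left out, the last holds). Time passes only in rows, so rows that repeat a pose let the fingers close. It gives the time, the measured TCP pose, the force, the opening and the grip force at its end, in the units of the state.
- robot.get_obs(): the state, without advancing time (a new reading comes with each control period).
- vision.snapshot(name): name is "scene" or "top" or "wrist"; returns a dict with "frame" (384x512x3 uint8, blue, green, red), "depth" (384x512 float32, mm along the optical axis (not along the pixel's ray), 0 where there is no reading), "fx", "fy", "cx", "cy" (pixels), "dist_coeffs" ([k1, k2, p1, p2, k3] as OpenCV has them; the pictures are not rectified), "R" (3x3) and "t" (3): a world point X has camera coordinates R X + t; the wrist camera has in their place "hand_eye" (4x4, takes a point from camera to tool coordinates, whose origin is the TCP and whose axes are the flange's). Camera axes: x right, y down, z forward; pixel columns grow to the right and rows downward; lengths in mm; the calibration is good to about 2 mm. A picture is of the moment at which its call begins: read the wrist's pose just before it.
- robot.hand_in(): hands the job in; it is judged then, once.
The state is a dict: "time": time; "joint_positions": joint angles; "joint_vel": joint speeds; "joint_efforts": joint torques, N m; "tool_pos": TCP position; "tcp_rot": TCP orientation; "ft_force": force on the tool from outside, world axes, zero at the start; "wrist_torque": the same for the moment, N m; "gripper_width": finger opening in mm; "grip_force": force on a finger pad.
Only numpy, scipy, OpenCV 4.12 (cv2) and the standard library are available. Lean on these libraries where they do the work, as an engineer would, in place of code of your own. Each camera call takes 0.05 s, during which the arm holds its last target. There are 200 camera calls.

TASK

Pick up the ball-pein hammer by its haft and drive the steel wedge into the welding fixture with light taps of the hammer's flat face, drawing the hammer clear between taps, until the wedge no longer advances and clamps the tube tight against the fence; finish with a tap on the tight wedge. No hard blows or heavy pushing; only the hammer may touch the wedge, neither hand nor hammer may touch the tube, and the other things stay where they lie. Then gently lay the hammer flat on the table, clear of the fixture.

Things in the scene. Friction and masses are not known exactly. Their poses are not given: they have to be found in the camera images.
- fixture: fixed welding fixture, origin on the table, z up. Dark base plate 12 mm thick, x -70 to +80 mm, y -90 to +90 mm from the origin. On its -x side a grey back rail 57 mm high guides the wedge; on its +x side stands an aluminium fence 50 mm high, locked at a place nobody noted, so how far the wedge must still go (about 15 to 75 mm) differs each time
- wedge: steel wedge, 170 mm long, 34 mm high, 44 mm wide at the struck end, 16 mm at the tip, captive in the fixture. Origin: centre of the flat struck end face, 31 mm above the table, out on the fixture's -y side, 85 to 95 mm beyond the base plate at first, over 25 mm when tight. +y: the way in (level, the fixture's +y), z up. Slides along y only, at about 5 N, and does not spring back
- tube: brown square steel tube, 40 x 40 x 120 mm (length along its y), loose in the fixture between wedge and fence with some mm of play; origin at the centre of its underside, 12 mm above the table. The wedge shoves it against fence and end lug; then the resistance climbs over the last few mm: a steady 20 to 25 N on the wedge's face makes it tight (self-holding), above 35 N counts as a hard blow
- hammer: ball-pein hammer, 314 mm long, wooden haft, steel head 112 mm wide, 0.45 kg, lying on its side on the table, head away from the robot. Origin on the table at mid-length; -y along the haft to the head, +x the way the flat striking face looks, z up.
- hammer_grip (a point): point on the haft's centre line 45 mm behind the head's middle, 14 mm above the table as it lies: grasp here from above, across the haft (along the hammer's x; haft 18 mm wide there). Axes as the hammer's.
- hammer_face (a point): centre of the hammer's flat striking face, 27 mm in diameter, 55 mm along +x and 45.5 mm along -y from hammer_grip, at the same height. Axes as the hammer's; the face looks along +x.
- magnet_square: red welding magnet, 60 x 120 x 18 mm, bystander on the table; origin at the centre of its underside
- soapstone: soapstone stick, 13 x 100 x 7 mm, bystander on the table; origin at the centre of its underside
- duct_tape: roll of grey tape, 107 mm across, 48 mm high, bystander on the table; origin at the centre of its underside
Things that resemble listed ones, but are neither listed nor needed, are in the scene too. Leave any blue look-alike of the tube alone.

How it is judged (in metres and radians):
On the way, in this order (a step that is already met when the one before it is completed fails the run):
1. the hammer is lifted off the table (height (world z) of hammer_grip above 0.022 m), for 0.1 s.
2. the hammer's flat face strikes the wedge a first time (contact force between hammer and wedge above 2 N and distance between hammer_face and wedge below 0.03 m).
3. the hammer is drawn clear of the wedge (contact force between hammer and wedge below 0.1 N and y of hammer_face in the frame of wedge below -0.004 m).
4. the hammer's flat face strikes the wedge again with the wedge tight on the tube (all of step 2 and contact force between wedge and tube above 15 N).
At the end, for the whole second after the job is handed in: the wedge clamps the tube with more than 15 N by itself; the hammer lies flat on the table (grip point below 20 mm, tilt under 0.15 rad), at rest, its face more than 30 mm from the wedge and not touching the fixture (contact force between wedge and tube above 15 N and linear speed of tube below 0.01 m/s and height (world z) of hammer_grip below 0.02 m and angle between hammer's own z axis and vertical below 0.15 rad and linear speed of hammer below 0.02 m/s and contact force between hammer and wedge below 0.1 N and horizontal distance between hammer_face and wedge above 0.03 m and contact force between hammer and fixture below 0.1 N).
It fails at once if a hard blow or push on the wedge (over 35 N) (contact force between hammer and wedge above 35 N).
It fails at once if the wedge is moved by the hand (contact force between any of the fingers, the arm and wedge above 1 N).
It fails at once if robot or hammer touches the tube (contact force between any of the fingers, the arm, hammer and tube above 1 N).
It fails at once if a bystander is moved more than 3 cm (distance of any of magnet_square, soapstone, duct_tape from where it was at the start of the episode above 0.03 m).
It fails at once if the hammer is dropped or flung (linear speed of hammer above 1 m/s).
It also fails if it takes over 58 s, if anything falls off the work surface, if the arm or the gripper's body presses on something with over 40 N, if the wrist force passes 120 N, or if a joint passes its speed limit or range.

## Working session

There is one attempt and no reset: what is moved stays moved. The work goes in short steps, Python scripts to look and compute and a tool call to move; the robot and the scene stay as the last step left them, time stands still between calls to the robot, and variables do not carry over. Pictures are saved under pics/ and viewed, at most 10 in all, crops included, and the job is handed in when it is done.

Besides the shell and the picture viewer there is one more tool, called after "Request:" in YAML: its name, and indented under it one key for each argument. send_rows: Moves the arm, as the interface text tells. Its arguments: {"type":"object","properties":{"increments":{"type":"string"},"newtons":{"type":"number"}},"required":["increments"]}

```bash
mkdir -p pics; ls; python3 - <<'E'
from station import robot, vision
import cv2,numpy as np
for n in("scene","top"):
    s=vision.snapshot(n); cv2.imwrite(f"pics/{n}1.png",s["frame"])
    np.savez(f"{n}1.npz",**s)
    R=np.array(s["R"]);print(n,s["fx"],s["cx"],s["cy"],s["dist_coeffs"],(-R.T@np.array(s["t"])).round(),R.round(2).tolist())
print(robot.get_obs())
E
```

```text
pics
scene 413.7457882292795 250.72448635359726 187.5269876343996 [-0.15350017  0.          0.          0.          0.        ] [-216. -561.  908.] [[0.48, -0.88, -0.01], [-0.63, -0.34, -0.7], [0.61, 0.34, -0.72]]
top 423.75844891793713 252.83580715750142 186.16120961836916 [-0.12036549  0.          0.          0.          0.        ] [ 339. -134. 1218.] [[0.01, -1.0, 0.0], [-0.99, -0.01, -0.15], [0.15, -0.0, -0.99]]
{'time': 0.1, 'joint_positions': array([ 1.19500743e+00,  4.23785935e-01,  1.63063130e+00,  3.75948055e-05,
        1.08863948e+00, -1.89676053e-02]), 'joint_vel': array([ 0.00021545, -0.00195196, -0.00282158,  0.00195745, -0.00065711,
       -0.00032794]), 'joint_efforts': array([ 2.14350025e-04, -5.58427262e+01, -2.82442921e+01, -4.27312193e-05,
        3.01847307e-03, -4.65328367e-05]), 'tool_pos': array([218.06812391, 585.16949062, 230.60304371]), 'tcp_rot': array([-1.59875837e-04,  1.77474216e-01,  9.84125178e-01, -7.14555026e-04]), 'ft_force': array([ 0.1007247 , -0.23980656, -0.20190023]), 'wrist_torque': array([-0.00900694,  0.04632757,  0.02762802]), 'grip_force': 0.0, 'gripper_width': 85.15828414137324}
```

View pics/top1.png

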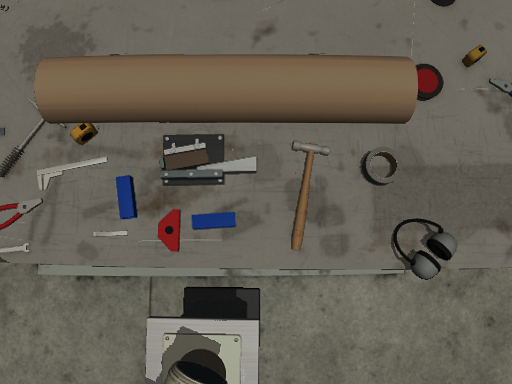

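View pics/scene1.png

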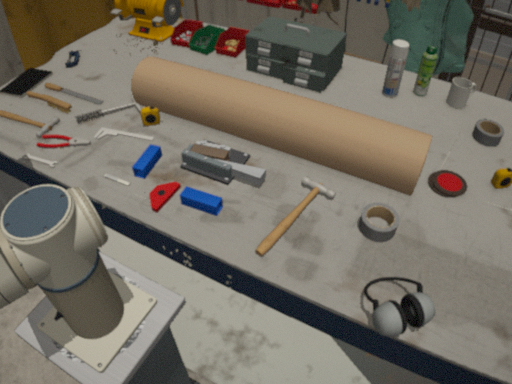

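The top view (up = +x, left = +y) shows the fixture at about (195,160), the wedge's struck end at (256,163), and the hammer with its head at (310,148) and haft end at (297,248). The flat face is the head's left end, near (294,146). The tape is at (380,166), the magnet at (170,230), and the paper tube lies behind. Next I'll measure these from the heights.

```bash
cat > h.py <<'E'
import numpy as np,cv2
def und(s,uv):
    K=np.array([[s["fx"],0,s["cx"]],[0,s["fy"],s["cy"]],[0,0,1]],float)
    return cv2.undistortPoints(np.array(uv,float).reshape(-1,1,2),K,np.array(s["dist_coeffs"],float))[:,0]
def ray(s,uv,z):
    R=np.array(s["R"]);t=np.array(s["t"]);c=-R.T@t
    d=np.c_[und(s,uv),np.ones(len(np.reshape(uv,(-1,2))))]@R
    return c+d*((z-c[2])/d[:,2])[:,None]
def cloud(s):
    h,w=s["depth"].shape
    v,u=np.mgrid[:h,:w]; uv=np.c_[u.ravel(),v.ravel()]
    p=np.c_[und(s,uv),np.ones(len(uv))]*s["depth"].reshape(-1,1)
    return ((p-np.array(s["t"]))@np.array(s["R"])).reshape(h,w,3)
E
python3 - <<'E'
import numpy as np,cv2
from h import *
s=dict(np.load("top1.npz"));P=cloud(s);f=s["frame"]
cv2.imwrite("pics/crop1.png",cv2.resize(f[125:255,150:340],None,fx=4,fy=4,interpolation=cv2.INTER_CUBIC))
print("table z",np.median(P[200:240,250:280,2]))
H=P[...,2]
# hammer
reg=np.zeros(H.shape,bool);reg[138:255,285:335]=1
hm=reg&(H>6)
hsv=cv2.cvtColor(f,cv2.COLOR_BGR2HSV)
wood=reg&(hsv[...,1]>90)&(hsv[...,0]<25)
v,u=np.nonzero(wood);print("wood",len(v),v.min(),v.max())
q=ray(s,np.c_[u,v],14)[:,:2];m=q.mean(0);w=np.linalg.svd(q-m,full_matrices=False)[2][0];w*=np.sign(w[0])
pr=(q-m)@w;print("haft",m,w,np.degrees(np.arctan2(w[1],w[0])),m+w*pr.min(),m+w*pr.max(),H[wood].max())
head=reg&(H>6)&~wood;head[165:]=0
v,u=np.nonzero(head);q=ray(s,np.c_[u,v],14)[:,:2]
print("head n",len(v),q.min(0),q.max(0),H[head].max())
n=np.array([-w[1],w[0]]);b=(q-m)@n;a=(q-m)@w;print("across",b.min(),b.max(),"along",a.min(),a.max())
for lo in range(int(b.min()),int(b.max())+1,6):
    k=(b>=lo)&(b<lo+6)
    if k.any():print(lo,a[k].min().round(),a[k].max().round())
# wedge
for r in range(148,185,2):
    print(r,[int(x) for x in H[r,222:262:2]])
E
```

```text
table z -1.1411353332464313
wood 864 143 249
haft [ 477.12705232 -280.72959046] [ 0.98719522 -0.15951677] -9.178849080302065 [ 347.06930939 -259.71410033] [ 657.05089781 -309.80273684] 1217.9155417946474
head n 319 [ 592.65576407 -363.40841612] [ 671.14435108 -231.17634546] 1217.9155417946474
across -56.6971515385401 79.65609067309411 along 115.4118453103304 197.2668033481825
-56 157.0 175.0
-50 156.0 178.0
-44 155.0 180.0
-38 154.0 178.0
-32 156.0 174.0
-26 157.0 176.0
-20 153.0 178.0
-14 122.0 180.0
-8 160.0 197.0
-2 162.0 178.0
4 115.0 180.0
10 154.0 179.0
16 153.0 178.0
22 155.0 177.0
28 133.0 176.0
34 153.0 187.0
40 152.0 180.0
46 148.0 179.0
52 153.0 178.0
64 185.0 185.0
76 182.0 182.0
148 [8, 2, 0, -1, -1, 0, -1, 0, 0, 2, 1, -1, -3, -1, 0, 2, 0, -1, 0, 0]
150 [14, -1, -4, 0, 0, 0, -2, -1, -2, 0, -2, -2, 2, -1, -3, 0, 1, 0, -5, 0]
152 [13, 3, 0, 1, -2, 0, -1, -3, -1, -1, 2, 0, -1, -3, 3, -4, 0, -6, 0, -3]
154 [11, -1, -2, 0, -2, 0, -4, 0, -1, -4, 0, -2, 0, 0, -1, -2, 0, -5, -2, -4]
156 [6, -3, -3, -3, -2, 0, -3, 0, 0, 0, -2, 1, -2, 2, -1, 1, -5, 0, 3, -4]
158 [8, 1, 3, -2, 1, 0
[... 396 characters left out ...]
, 45, 44, 50, 45, 44, 43, 45, 45, 50, 47, 47, 46, 45, 46, 49, 47, 46, -4, 4]
170 [47, 47, 45, 54, 40, 47, 45, 48, 46, 46, 50, 47, 44, 46, 47, 48, 42, 43, -2, -4]
172 [41, 43, 38, 36, 33, 34, 32, 34, 36, 35, 30, 34, 33, 33, 33, 27, 30, -1, -1, 0]
174 [43, -4, -2, -1, -3, 0, -3, -2, 0, 4, -1, -2, 0, 3, 0, -1, -4, -4, 0, 1]
176 [47, 2, 0, -4, -1, -1, 0, 1, 1, -5, -3, 2, -7, -3, 0, 0, -1, 0, -1, -1]
178 [30, 1, 0, 1, -7, 0, 4, 0, 0, -3, -2, 0, 2, 0, 0, 0, 1, -1, -1, -3]
180 [10, 0, 0, 0, 0, -3, -2, 3, 0, 2, -1, -2, -2, -2, 1, -1, -1, -4, 3, 3]
182 [11, -4, -4, -5, 2, -1, -4, -1, -4, -4, 0, 0, -3, -2, -2, -1, -1, -3, 0, 0]
184 [6, -2, -4, 2, -4, 1, -2, 0, 0, -4, -4, -5, -3, -3, 0, -1, 0, 0, 0, 5]
```

View pics/crop1.png

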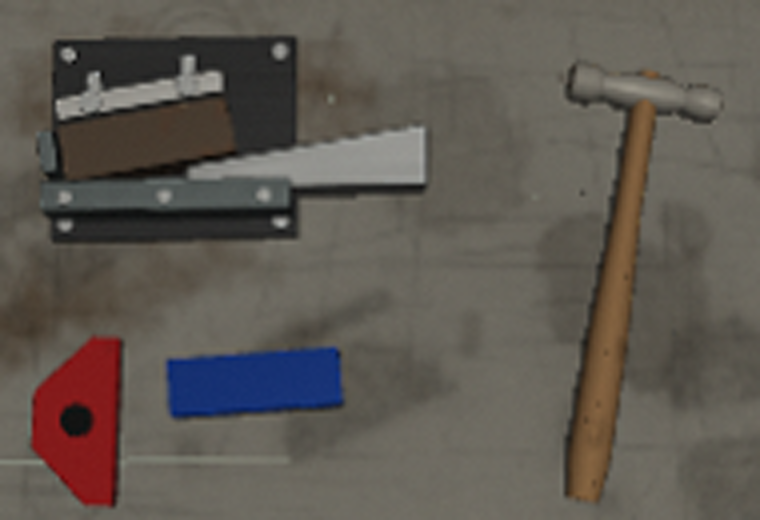

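The crop shows the wedge's struck edge at (256.5,157–172) and the fixture nearly square to the world. The hammer haft is at −9°, with its flat face to the left. Haft length (314 mm) and head width (113 mm) match the given sizes, so grip ≈ (597,−300). I'll move above it.

```bash
cat >> h.py <<'E'
from scipy.spatial.transform import Rotation as Ro
def pose(o):
    q=np.array(o["tcp_rot"]);return np.array(o["tool_pos"]),Ro.from_quat(q[[1,2,3,0]])
def go(o,xyz,yaw):
    "tool increments to TCP xyz (mm), tool down, tool y axis at heading yaw (deg)"
    p,R=pose(o);y=np.r_[np.cos(np.radians(yaw)),np.sin(np.radians(yaw)),0];z=np.r_[0,0,-1.]
    T=Ro.from_matrix(np.c_[np.cross(y,z),y,z])
    d=R.inv().apply(np.array(xyz)-p)/1000;r=(R.inv()*T).as_rotvec()
    print("inc",d.round(4),r.round(4),"at",p.round(1),"yaw",np.degrees(np.arctan2(*R.apply([0,1,0])[[1,0]])).round(2))
E
python3 - <<'E'
from station import robot
from h import *
s=dict(np.load("top1.npz"));P=cloud(s);f=s["frame"];H=P[...,2]
g=cv2.cvtColor(f,cv2.COLOR_BGR2HSV)
m=np.zeros(H.shape,np.uint8);m[150:180,226:262]=((H>38)&(H<60))[150:180,226:262]
m=cv2.morphologyEx(m,cv2.MORPH_OPEN,np.ones((3,3)))
c=max(cv2.findContours(m,0,2)[0],key=cv2.contourArea)[:,0]
q=ray(s,c,48)[:,:2];print("wedge x",q[:,0].min(),q[:,0].max(),"y",q[:,1].min())
print("struck edge",ray(s,[[256.3,157],[256.3,171.5]],48))
print("plate corners",ray(s,[[163.5,134.3],[224,134.3],[224.5,185],[163.5,185]],12).round(1))
go(robot.get_obs(),[590,-290,230],80.8)
E
```

```text
wedge x 562.6299482581899 603.8599103019894 y -146.64086301836244
struck edge [[ 603.90491308 -147.12329795   48.        ]
 [ 562.19825694 -147.52576177   48.        ]]
plate corners [[677.9 127.2  12. ]
 [679.4 -51.8  12. ]
 [528.4 -56.7  12. ]
 [526.3 120.2  12. ]]
inc [-0.6542 -0.6901  0.0016] [-0.0015 -0.0002 -0.1963] at [218.1 585.2 230.6] yaw 69.55
```

Request:
send_rows:
  increments: "-0.13 -0.138 0 0 0 -0.04 0.085;-0.13 -0.138 0 0 0 -0.04 0.085;-0.26 -0.276 0 0 0 -0.08 0.085;-0.26 -0.276 0 0 0 -0.08 0.085;-0.39 -0.414 0 0 0 -0.12 0.085;-0.39 -0.414 0 0 0 -0.12 0.085;-0.52 -0.552 0 0 0 -0.16 0.085;-0.52 -0.552 0 0 0 -0.16 0.085;-0.654 -0.69 0 0 0 -0.196 0.085;-0.654 -0.69 0 0 0 -0.196 0.085"

```text
time: 1.35
tool_pos: [462.1, 7.9, 231.4]
tcp_rot: [0.0, 0.08, 0.997, 0.0]
ft_force: [0.7, 0.6, 0.9]
gripper_width: 85.1
grip_force: 0.0
```

```bash
python3 - <<'E'
from station import robot
from h import *
go(robot.get_obs(),[590,-290,230],80.8)
E
```

```text
inc [-0.1739 -0.2737  0.0014] [ 0.0002  0.0003 -0.    ] at [462.1   7.9 231.4] yaw 80.8
```

Request:
send_rows:
  increments: "-0.174 -0.274 0.001 0 0 0 0.085;-0.174 -0.274 0.001 0 0 0 0.085;-0.174 -0.274 0.001 0 0 0 0.085;-0.174 -0.274 0.001 0 0 0 0.085;-0.174 -0.274 0.001 0 0 0 0.085;-0.174 -0.274 0.001 0 0 0 0.085;-0.174 -0.274 0.001 0 0 0 0.085;-0.174 -0.274 0.001 0 0 0 0.085"

```text
time: 2.35
tool_pos: [588.9, -286.8, 230.0]
tcp_rot: [-0.001, 0.08, 0.997, 0.0]
ft_force: [0.8, -0.1, 1.2]
gripper_width: 84.9
grip_force: 0.0
```

```bash
python3 - <<'E'
from station import robot,vision
from h import *
o=robot.get_obs();s=vision.snapshot("wrist");cv2.imwrite("pics/w1.png",s["frame"])
p,R=pose(o);s["pos"]=p;s["Rt"]=R.as_matrix();np.savez("w1.npz",**s)
print(p,s["hand_eye"],s["fx"],s["dist_coeffs"])
E
```

```text
[ 588.87107711 -286.772796    230.01416932] [[-7.02504283e-05 -9.65361350e-01 -2.60916573e-01  6.69896757e+01]
 [ 9.99999952e-01  1.05087947e-05 -3.08126111e-04 -2.61275089e-01]
 [ 3.00194958e-04 -2.60916583e-01  9.65361304e-01 -1.42249621e+02]
 [ 0.00000000e+00  0.00000000e+00  0.00000000e+00  1.00000000e+00]] 271.61984566251596 [-0.04357859  0.          0.          0.          0.        ]
```

View pics/w1.png

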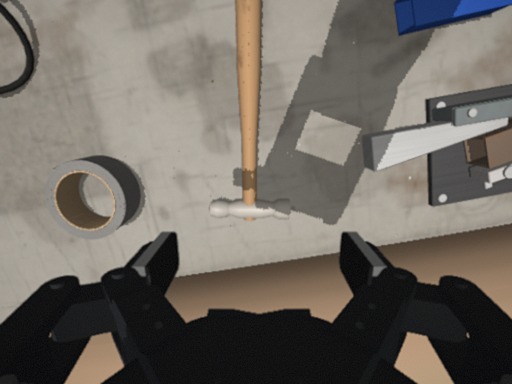

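The wrist view shows the haft along column 249, the head at (250,208) with its flat face at (290,208), and the wedge's struck end at (370,150). From this I'll refine the haft line, the head and the wedge.

```bash
cat >> h.py <<'E'
def wr(s):
    "wrist snapshot with pos,Rt -> same with world R,t"
    X=np.array(s["hand_eye"]);Rc=s["Rt"]@X[:3,:3];c=s["Rt"]@X[:3,3]+s["pos"]
    s["R"]=Rc.T;s["t"]=-Rc.T@c;return s
E
python3 - <<'E'
from station import robot
from h import *
s=wr(dict(np.load("w1.npz")));f=s["frame"];P=cloud(s);H=P[...,2]
hsv=cv2.cvtColor(f,cv2.COLOR_BGR2HSV)
m=(hsv[...,1]>80)&(hsv[...,0]<25);m[:,:225]=0;m[:,272:]=0;m[225:]=0
v,u=np.nonzero(m);q=ray(s,np.c_[u,v],14)[:,:2]
c=q.mean(0);w=np.linalg.svd(q-c,full_matrices=False)[2][0];w*=np.sign(w[0]);n=np.array([-w[1],w[0]])
a=(q-c)@w;b=(q-c)@n;print("w",w,np.degrees(np.arctan2(*n[::-1])),"tip",c+w*a.max())
for lo in range(int(a.min()),int(a.max()),20):
    k=(a>=lo)&(a<lo+20);print(lo,(c+w*(lo+10)).round(),b[k].min().round(1),b[k].max().round(1))
hd=np.zeros(H.shape,bool);hd[192:226,200:300]=(H>9)[192:226,200:300]
v,u=np.nonzero(hd);q=ray(s,np.c_[u,v],18)[:,:2];A=(q-c)@w;B=(q-c)@n
print("head b",np.percentile(B,[0,1,99,100]),"a",np.percentile(A,[0,2,50,98]),"ctr",c+w*(np.percentile(A,2)+np.percentile(A,98))/2)
print("wedge pts",ray(s,[[363,136],[374,170]],48).round(1),"base z",np.median(H[30:60,100:200]))
E
```

```text
w [ 0.98687679 -0.16147511] 80.70747288133825 tip [ 657.7008494 -311.3469811]
-102 [ 398. -269.] -14.3 14.1
-82 [ 418. -272.] -14.4 14.2
-62 [ 438. -275.] -13.7 14.2
-42 [ 457. -279.] -14.0 13.1
-22 [ 477. -282.] -13.0 13.1
-2 [ 497. -285.] -12.1 11.9
18 [ 516. -288.] -11.0 10.7
38 [ 536. -291.] -10.0 10.7
58 [ 556. -295.] -9.1 9.4
78 [ 576. -298.] -9.3 9.4
98 [ 595. -301.] -9.4 8.1
118 [ 615. -304.] -8.5 9.4
138 [ 635. -308.] -8.5 8.0
158 [ 655. -311.] -6.1 5.2
head b [-59.86817284 -53.90690129  54.71624494  65.87390689] a [129.04682636 131.90742333 150.65899411 166.52446969] ctr [ 636.08323778 -307.80985649]
wedge pts [[ 562.2 -157.7   48. ]
 [ 605.3 -146.9   48. ]] base z -0.30210352959658404
```

```bash
python3 - <<'E'
from station import robot
from h import *
o=robot.get_obs();go(o,[597,-301,60],80.7);go(o,[597,-301,4],80.7)
E
```

```text
inc [-0.0103 -0.0129  0.1702] [ 0.0005 -0.0009  0.0029] at [ 589.  -286.7  230.3] yaw 80.86
inc [-0.0103 -0.0129  0.2262] [ 0.0005 -0.0009  0.0029] at [ 589.  -286.7  230.3] yaw 80.86
```

Request:
send_rows:
  increments: "-0.0103 -0.0129 0.06 0 0 0.003 0.06;-0.0103 -0.0129 0.12 0 0 0.003 0.06;-0.0103 -0.0129 0.17 0 0 0.003 0.06;-0.0103 -0.0129 0.2 0 0 0.003 0.06;-0.0103 -0.0129 0.22 0 0 0.003 0.06;-0.0103 -0.0129 0.226 0 0 0.003 0.06;-0.0103 -0.0129 0.226 0 0 0.003 0.06;-0.0103 -0.0129 0.226 0 0 0.003 0.06"
  newtons: 60

```text
time: 3.4
tool_pos: [598.6, -303.1, 5.8]
tcp_rot: [0.001, 0.082, 0.997, -0.0]
ft_force: [0.6, -0.1, 0.3]
gripper_width: 60.0
grip_force: 0.0
```

```bash
python3 - <<'E'
from station import robot
from h import *
o=robot.get_obs();go(o,[597,-301,4],80.7);print(o["ft_force"],o["gripper_width"])
E
```

```text
inc [0.002  0.0018 0.0018] [-0.0008  0.0023 -0.0014] at [ 598.6 -303.1    5.8] yaw 80.62
[ 0.57156569 -0.08537082  0.31924207] 60.013927998901806
```

Request:
send_rows:
  increments: "0.0005 0.001 0.0005 0 0 0 0.06;0.0005 0.001 0.0005 0 0 0 0.03;0.0005 0.001 0.0005 0 0 0 0.01;0.0005 0.001 0.0005 0 0 0 0.005;0.0005 0.001 0.0005 0 0 0 0.005;0.0005 0.001 0.0005 0 0 0 0.005;0.0005 0.001 0.0005 0 0 0 0.005"
  newtons: 100

```text
time: 4.28
tool_pos: [597.5, -302.0, 4.4]
tcp_rot: [0.0, 0.082, 0.997, -0.0]
ft_force: [-2.1, -0.2, 5.1]
gripper_width: 17.9
grip_force: 97.8
```

```bash
python3 - <<'E'
from station import robot
from h import *
o=robot.get_obs();go(o,[538.5,-256,60],90.7)
E
```

```text
inc [ 0.0657  0.0357 -0.0557] [-0.0004  0.0005 -0.1761] at [ 597.5 -302.     4.4] yaw 80.61
```

Request:
send_rows:
  increments: "0 0 -0.01 0 0 0 0.005;0 0 -0.03 0 0 0 0.005;0 0 -0.05 0 0 0 0.005;0 0 -0.055 0 0 0 0.005;0 0 -0.055 0 0 0 0.005"

```text
time: 4.9
tool_pos: [597.6, -301.8, 59.7]
tcp_rot: [0.001, 0.082, 0.997, -0.0]
ft_force: [-0.0, 0.1, -5.0]
gripper_width: 18.2
grip_force: 98.3
```

Request:
send_rows:
  increments: "0.022 0.012 0 0 0 -0.06 0.005;0.044 0.024 0 0 0 -0.12 0.005;0.066 0.036 0 0 0 -0.176 0.005;0.066 0.036 0 0 0 -0.176 0.005;0.066 0.036 0 0 0 -0.176 0.005;0.066 0.036 0 0 0 -0.176 0.005"

```text
time: 5.65
tool_pos: [538.9, -255.9, 58.8]
tcp_rot: [0.0, -0.006, 1.0, -0.0]
ft_force: [0.9, 0.3, -4.9]
gripper_width: 18.4
grip_force: 98.4
```

```bash
python3 - <<'E'
from station import robot,vision
from h import *
o=robot.get_obs();s=vision.snapshot("wrist")
p,R=pose(o);s["pos"]=p;s["Rt"]=R.as_matrix();np.savez("w2.npz",**s)
t=vision.snapshot("top");np.savez("top2.npz",**t)
a=s["frame"];b=cv2.resize(t["frame"][125:221,150:278],None,fx=4,fy=4,interpolation=cv2.INTER_CUBIC)
cv2.imwrite("pics/c2.png",cv2.resize(np.hstack([a,b]),(800,300),interpolation=cv2.INTER_AREA))
print(p,o["tcp_rot"])
E
```

```text
[ 538.89369749 -255.92641958   58.81411894] [ 4.13536957e-04 -5.86242167e-03  9.99982706e-01 -2.20358188e-04]
```

View pics/c2.png

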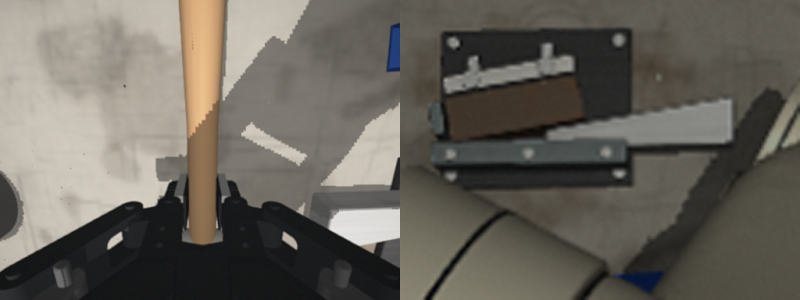

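The wrist view (left) shows the haft held straight, the pein end at about (165,168) and the wedge end at (315,210). The top view (right) shows the wedge unmoved. From depth I'll check that the haft is level, and measure the head and the wedge face.

```bash
python3 - <<'E'
from station import robot,vision
from h import *
s=wr(dict(np.load("w2.npz")));f=s["frame"];P=cloud(s);H=P[...,2]
hsv=cv2.cvtColor(f,cv2.COLOR_BGR2HSV)
m=(hsv[...,1]>80)&(hsv[...,0]<25)&(s["depth"]>0)&(H>20)&(H<120);m[:,:200]=0;m[:,310:]=0
v,u=np.nonzero(m);q=P[v,u];
for lo in range(300,600,30):
    k=(q[:,0]>=lo)&(q[:,0]<lo+30)
    if k.sum()>30:print(lo,np.percentile(q[k,2],[50,90]).round(1),"y",np.percentile(q[k,1],[3,97]).round(1))
w=(H>35)&(H<60);w[:,:380]=0;v,u=np.nonzero(w);q=P[v,u];print("wedge top",len(v),q[:,0].min(),q[:,0].max(),np.percentile(q[:,1],[.5,2]),np.median(q[:,2]))
for lo in range(555,615,8):
    k=(q[:,0]>=lo)&(q[:,0]<lo+8)
    if k.any():print(lo,np.percentile(q[k,1],[1,5]).round(1))
k=np.zeros(H.shape,bool);k[195:235,190:235]=1;k&=(H>20)&(H<100);q=P[k];print("pein",len(q),q.min(0) if len(q) else 0,q.max(0) if len(q) else 0)
t=vision.snapshot("scene");cv2.imwrite("pics/s2.png",cv2.resize(t["frame"][110:240,150:370],None,fx=3.6,fy=3.6,interpolation=cv2.INTER_CUBIC));np.savez("scene2.npz",**t)
E
```

```text
420 [73.1 74.7] y [-268.7 -245.7]
450 [73.4 74.9] y [-267.  -246.7]
480 [73.7 75.1] y [-265.6 -247.5]
510 [75.1 76.7] y [-265.2 -247.2]
540 [76.7 78.3] y [-264.8 -247. ]
570 [78. 79.] y [-262.  -249.2]
wedge top 4795 561.4729864200069 600.0637828193798 [-148.83790921 -148.40979693] 47.27841091987843
555 [-128.8 -123.4]
563 [-148.8 -148. ]
571 [-148.8 -148.2]
579 [-148.6 -147.8]
587 [-135.8 -130.8]
595 [-124.2 -121.8]
pein 130 [ 526.17322062 -278.43610076   62.77171112] [ 531.32188184 -268.2142091    80.13099378]
```

View pics/s2.png

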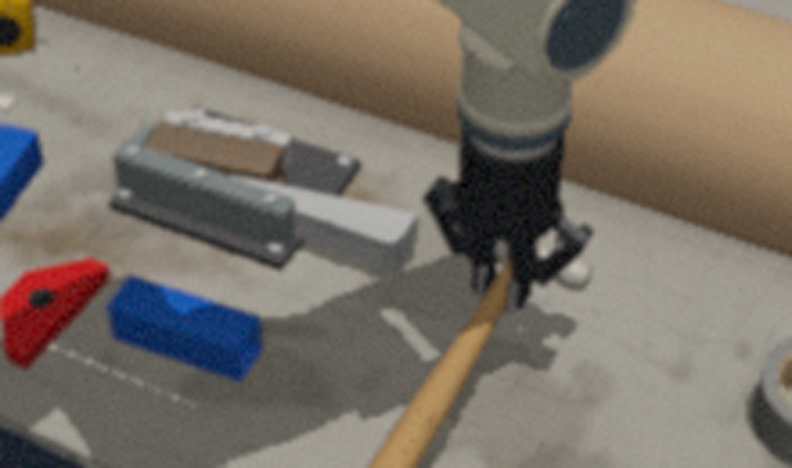

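The scene view shows the hammer held clear of the wedge (end at (415,240)), with the arm free of everything. Face and wedge centre line agree at x ≈ 583. I'll lower to striking height and move up to about 8 mm short.

Request:
send_rows:
  increments: "0 0 0.02 0 0 0 0.005;0 0 0.037 0 0 0 0.005;0 0.02 0.037 0 0 0 0.005;0 0.035 0.037 0 0 0 0.005;0 0.042 0.037 0 0 0 0.005;0 0.042 0.037 0 0 0 0.005;0 0.042 0.037 0 0 0 0.005"
  newtons: 110

```text
time: 6.68
tool_pos: [538.1, -213.6, 22.3]
tcp_rot: [0.001, -0.006, 1.0, -0.0]
ft_force: [-0.2, -0.8, -4.6]
gripper_width: 17.2
grip_force: 111.1
```

```bash
python3 - <<'E'
from station import robot
from h import *
o=robot.get_obs();go(o,[538.9,-204,21.4],90.7);print(o["ft_force"],o["wrist_torque"])
E
```

```text
inc [-0.001   0.0096  0.0009] [-0.0006  0.001   0.0003] at [ 538.1 -213.6   22.3] yaw 90.72
[-0.23577231 -0.76230817 -4.57415545] [-0.00887648 -0.32800127  0.043339  ]
```

Request:
send_rows:
  increments: "-0.001 0.002 0.001 0 0 0 0.005;-0.001 0.004 0.001 0 0 0 0.005;-0.001 0.006 0.001 0 0 0 0.005;-0.001 0.008 0.001 0 0 0 0.005;-0.001 0.01 0.001 0 0 0 0.005;-0.001 0.012 0.001 0 0 0 0.005;-0.001 0.014 0.001 0 0 0 0.005;-0.001 0.016 0.001 0 0 0 0.005"

```text
time: 7.68
tool_pos: [538.2, -198.0, 20.9]
tcp_rot: [-0.0, -0.006, 1.0, -0.0]
ft_force: [-2.3, -6.1, -5.2]
gripper_width: 18.0
grip_force: 111.1
```

In contact: the wedge slides at about 5 N, as expected. I'll draw clear by 12 mm, then tap again.

Request:
send_rows:
  increments: "0 -0.006 0 0 0 0 0.005;0 -0.012 0 0 0 0 0.005;0 -0.012 0 0 0 0 0.005;0 -0.006 0 0 0 0 0.005;0 -0.002 0 0 0 0 0.005;0 0.0005 0 0 0 0 0.005;0 0.003 0 0 0 0 0.005;0 0.0055 0 0 0 0 0.005;0 0.008 0 0 0 0 0.005;0 0.0105 0 0 0 0 0.005"

```text
time: 8.93
tool_pos: [537.9, -187.3, 20.8]
tcp_rot: [-0.0, -0.006, 1.0, -0.0]
ft_force: [-1.3, -6.1, -4.6]
gripper_width: 17.9
grip_force: 111.1
```

Request:
send_rows:
  increments: "0 -0.006 0 0 0 0 0.005;0 -0.01 0 0 0 0 0.005;0 -0.004 0 0 0 0 0.005;0 -0.001 0 0 0 0 0.005;0 0.001 0 0 0 0 0.005;0 0.003 0 0 0 0 0.005;0 0.0045 0 0 0 0 0.005;0 0.006 0 0 0 0 0.005;0 0.0075 0 0 0 0 0.005;0 0.009 0 0 0 0 0.005"

```text
time: 10.18
tool_pos: [537.8, -178.5, 20.8]
tcp_rot: [-0.0, -0.006, 1.0, -0.0]
ft_force: [-2.7, -6.4, -3.8]
gripper_width: 17.8
grip_force: 111.1
```

Request:
send_rows:
  increments: "0 -0.006 0 0 0 0 0.005;0 -0.01 0 0 0 0 0.005;0 -0.004 0 0 0 0 0.005;0 -0.001 0 0 0 0 0.005;0 0.001 0 0 0 0 0.005;0 0.003 0 0 0 0 0.005;0 0.0045 0 0 0 0 0.005;0 0.006 0 0 0 0 0.005;0 0.0075 0 0 0 0 0.005;0 0.009 0 0 0 0 0.005"

```text
time: 11.42
tool_pos: [537.7, -169.4, 20.8]
tcp_rot: [-0.0, -0.006, 1.0, -0.0]
ft_force: [-3.0, -7.2, -4.3]
gripper_width: 17.9
grip_force: 111.1
```

```bash
python3 - <<'E'
from station import vision
import cv2
t=vision.snapshot("top")
cv2.imwrite("pics/t3.png",cv2.resize(t["frame"][125:200,150:270],None,fx=6,fy=6,interpolation=cv2.INTER_CUBIC))
E
```

```text
(no output)
```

View pics/t3.png

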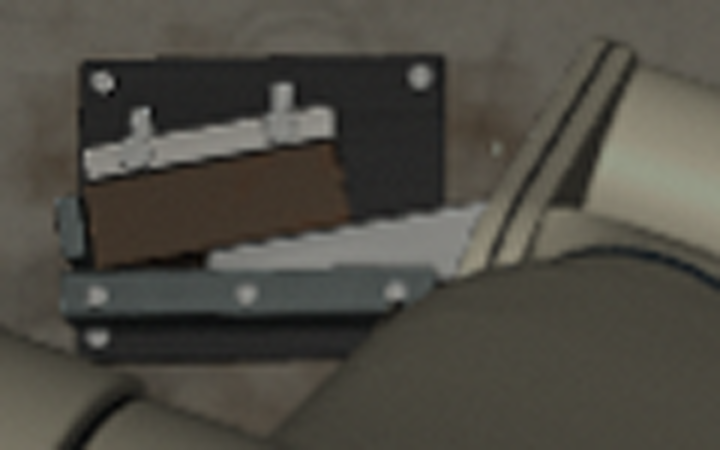

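The wedge's tip has moved in to (210,260). The tube lies near the fence with a small dark gap to the wedge, so there is still some way to go.

Request:
send_rows:
  increments: "0 -0.006 0 0 0 0 0.005;0 -0.01 0 0 0 0 0.005;0 -0.004 0 0 0 0 0.005;0 -0.001 0 0 0 0 0.005;0 0.001 0 0 0 0 0.005;0 0.003 0 0 0 0 0.005;0 0.0045 0 0 0 0 0.005;0 0.006 0 0 0 0 0.005;0 0.007 0 0 0 0 0.005;0 0.008 0 0 0 0 0.005"

```text
time: 12.72
tool_pos: [537.6, -161.4, 20.8]
tcp_rot: [-0.0, -0.006, 1.0, -0.0]
ft_force: [-2.2, -6.4, -4.2]
gripper_width: 17.3
grip_force: 111.1
```

Request:
send_rows:
  increments: "0 -0.006 0 0 0 0 0.005;0 -0.01 0 0 0 0 0.005;0 -0.004 0 0 0 0 0.005;0 -0.001 0 0 0 0 0.005;0 0.001 0 0 0 0 0.005;0 0.0025 0 0 0 0 0.005;0 0.004 0 0 0 0 0.005;0 0.005 0 0 0 0 0.005;0 0.006 0 0 0 0 0.005;0 0.007 0 0 0 0 0.005"

```text
time: 13.98
tool_pos: [537.5, -154.4, 20.8]
tcp_rot: [-0.0, -0.006, 1.0, -0.0]
ft_force: [-2.4, -7.2, -4.5]
gripper_width: 17.9
grip_force: 111.1
```

Request:
send_rows:
  increments: "0 -0.006 0 0 0 0 0.005;0 -0.01 0 0 0 0 0.005;0 -0.004 0 0 0 0 0.005;0 -0.001 0 0 0 0 0.005;0 0.001 0 0 0 0 0.005;0 0.002 0 0 0 0 0.005;0 0.003 0 0 0 0 0.005;0 0.004 0 0 0 0 0.005;0 0.005 0 0 0 0 0.005;0 0.006 0 0 0 0 0.005"

```text
time: 15.22
tool_pos: [537.3, -149.1, 20.8]
tcp_rot: [-0.0, -0.006, 1.0, -0.001]
ft_force: [-4.8, -15.3, -4.4]
gripper_width: 18.2
grip_force: 111.3
```

Resistance is climbing (15 N). From here I'll go in half-millimetre steps.

Request:
send_rows:
  increments: "0 -0.006 0 0 0 0 0.005;0 -0.01 0 0 0 0 0.005;0 -0.005 0 0 0 0 0.005;0 -0.002 0 0 0 0 0.005;0 -0.001 0 0 0 0 0.005;0 0 0 0 0 0 0.005;0 0.0004 0 0 0 0 0.005;0 0.0008 0 0 0 0 0.005;0 0.0008 0 0 0 0 0.005"

```text
time: 16.35
tool_pos: [537.3, -149.0, 20.9]
tcp_rot: [-0.0, -0.006, 1.0, -0.001]
ft_force: [-4.5, -15.4, -4.2]
gripper_width: 17.9
grip_force: 111.3
```

Request:
send_rows:
  increments: "0 0.0003 0 0 0 0 0.005;0 0.0006 0 0 0 0 0.005;0 0.0008 0 0 0 0 0.005;0 0.0008 0 0 0 0 0.005"

```text
time: 16.85
tool_pos: [537.1, -148.7, 20.9]
tcp_rot: [-0.0, -0.006, 1.0, -0.001]
ft_force: [-5.8, -20.2, -4.5]
gripper_width: 18.1
grip_force: 111.4
```

Request:
send_rows:
  increments: "0 0.0003 0 0 0 0 0.005;0 0.0005 0 0 0 0 0.005;0 0.0005 0 0 0 0 0.005;0 0.0005 0 0 0 0 0.005"

```text
time: 17.35
tool_pos: [537.1, -148.6, 20.9]
tcp_rot: [-0.0, -0.006, 1.0, -0.002]
ft_force: [-6.0, -22.3, -4.7]
gripper_width: 17.3
grip_force: 111.6
```

Request:
send_rows:
  increments: "0 0.0003 0 0 0 0 0.005;0 0.0006 0 0 0 0 0.005;0 0.0006 0 0 0 0 0.005;0 0.0006 0 0 0 0 0.005"

```text
time: 17.85
tool_pos: [537.0, -148.4, 20.9]
tcp_rot: [-0.0, -0.006, 1.0, -0.002]
ft_force: [-6.2, -25.8, -5.1]
gripper_width: 17.3
grip_force: 111.7
```

Tight at 25 N. I'll draw clear, then tap the tight wedge slowly.

Request:
send_rows:
  increments: "0 -0.006 0 0 0 0 0.005;0 -0.012 0 0 0 0 0.005;0 -0.012 0 0 0 0 0.005;0 -0.007 0 0 0 0 0.005;0 -0.004 0 0 0 0 0.005;0 -0.0025 0 0 0 0 0.005;0 -0.0015 0 0 0 0 0.005;0 -0.0008 0 0 0 0 0.005;0 -0.0003 0 0 0 0 0.005;0 -0.0003 0 0 0 0 0.005"

```text
time: 19.1
tool_pos: [537.0, -148.5, 20.9]
tcp_rot: [-0.0, -0.006, 1.0, -0.002]
ft_force: [-6.6, -24.2, -3.8]
gripper_width: 17.7
grip_force: 111.6
```

Request:
send_rows:
  increments: "0 0.0002 0 0 0 0 0.005;0 0.0004 0 0 0 0 0.005;0 0.0004 0 0 0 0 0.005;0 -0.006 0 0 0 0 0.005;0 -0.012 0 0 0 0 0.005;0 -0.012 0 0 0 0 0.005;0 -0.006 0 0 0 0 0.005;0 -0.003 0 0 0 0 0.005;0 -0.001 0 0 0 0 0.005;0 -0.0003 0 0 0 0 0.005"

```text
time: 20.35
tool_pos: [537.0, -148.4, 20.9]
tcp_rot: [-0.0, -0.007, 1.0, -0.002]
ft_force: [-7.3, -25.5, -4.7]
gripper_width: 17.8
grip_force: 111.7
```

The wedge stays put at 25 N, so it is tight. I'll back off, shift to x≈595 where the haft end stays on the table, and lower.

Request:
send_rows:
  increments: "0 -0.02 0 0 0 0 0.005;0 -0.06 0 0 0 0 0.005;0 -0.1 0 0 0 0 0.005;-0.02 -0.122 0 0 0 0 0.005;-0.05 -0.122 0 0 0 0 0.005;-0.057 -0.122 0 0 0 0 0.005;-0.057 -0.122 0.005 0 0 0 0.005;-0.057 -0.122 0.01 0 0 0 0.005;-0.057 -0.122 0.012 0 0 0 0.005;-0.057 -0.122 0.012 0 0 0 0.005"

```text
time: 21.6
tool_pos: [595.5, -266.9, 8.5]
tcp_rot: [-0.001, -0.006, 1.0, 0.0]
ft_force: [-0.9, 0.7, -3.3]
gripper_width: 17.7
grip_force: 111.2
```

```bash
python3 - <<'E'
from station import robot,vision
from h import *
o=robot.get_obs();go(o,[595,-270,4.4],90.7);print(o["ft_force"],o["wrist_torque"])
s=vision.snapshot("wrist");p,R=pose(o);s["pos"]=p;s["Rt"]=R.as_matrix();s=wr(s);P=cloud(s);H=P[...,2]
hsv=cv2.cvtColor(s["frame"],cv2.COLOR_BGR2HSV);m=(hsv[...,1]>80)&(hsv[...,0]<25)&(H>5)&(H<80);m[:,:200]=0;m[:,310:]=0
q=P[m]
for lo in range(390,640,30):
    k=(q[:,0]>=lo)&(q[:,0]<lo+30)
    if k.sum()>30:print(lo,np.median(q[k,2]).round(1),np.percentile(q[k,1],[3,97]).round(1))
E
```

```text
inc [ 0.0006 -0.0031  0.0041] [ 0.0005 -0.0011 -0.0001] at [ 595.5 -266.9    8.5] yaw 90.69
[-0.94034967  0.6751459  -3.25562824] [-0.05477063 -0.1775004  -0.00149832]
450 18.8 [-281.5 -255.3]
480 23.7 [-279.6 -256.8]
510 23.7 [-277.8 -257.7]
540 23.8 [-276.2 -258.5]
570 24.9 [-275.9 -258.3]
600 26.4 [-275.4 -258. ]
```

Request:
send_rows:
  increments: "0 0 0.001 0 0 0 0.005;0 0 0.002 0 0 0 0.005;0 0 0.003 0 0 0 0.005;0 0 0.0036 0 0 0 0.005;0 0 0.0036 0 0 0 0.005"

```text
time: 22.28
tool_pos: [596.4, -267.1, 5.3]
tcp_rot: [0.0, -0.006, 1.0, -0.0]
ft_force: [0.4, 0.3, -2.6]
gripper_width: 17.8
grip_force: 111.4
```

Request:
send_rows:
  increments: "0 0 0.0004 0 0 0 0.005;0 0 0.0008 0 0 0 0.005;0 0 0.0008 0 0 0 0.005;0 0 0.0008 0 0 0 0.005"

```text
time: 22.78
tool_pos: [596.4, -267.1, 4.6]
tcp_rot: [0.0, -0.006, 1.0, -0.0]
ft_force: [0.5, -0.1, -0.5]
gripper_width: 17.9
grip_force: 111.7
```

Only about 0.5 N of its weight is left on the wrist. I'll open slowly and lift away.

Request:
send_rows:
  increments: "0 0 0.0004 0 0 0 0.018;0 0 0.0004 0 0 0 0.025;0 0 0.0004 0 0 0 0.04;0 0 0.0004 0 0 0 0.06;0 0 0.0004 0 0 0 0.06;0 0 -0.01 0 0 0 0.06;0 0 -0.05 0 0 0 0.06;0 0 -0.1 0 0 0 0.06;0 0 -0.16 0 0 0 0.06;0 0 -0.2 0 0 0 0.06"

```text
time: 24.02
tool_pos: [597.0, -267.5, 208.4]
tcp_rot: [0.002, -0.006, 1.0, -0.001]
ft_force: [0.4, -0.8, -0.6]
gripper_width: 60.1
grip_force: 0.0
```

Request:
send_rows:
  increments: "0 0 -0.01 0 0 0 0.06;0.03 0 -0.01 0 0 0 0.06;0.03 0 -0.01 0 0 0 0.06;0.03 0 -0.01 0 0 0 0.06"

```text
time: 24.52
tool_pos: [566.2, -267.4, 213.9]
tcp_rot: [-0.0, -0.006, 1.0, 0.0]
ft_force: [0.5, 0.3, -0.0]
gripper_width: 60.0
grip_force: 0.0
```

```bash
python3 - <<'E'
from station import robot,vision
import cv2,numpy as np
a=vision.snapshot("wrist")["frame"];b=vision.snapshot("scene")["frame"]
cv2.imwrite("pics/end.png",cv2.resize(np.hstack([a,b]),(800,300),interpolation=cv2.INTER_AREA))
o=robot.get_obs();print(o["tool_pos"],o["time"],o["gripper_width"])
E
```

```text
[ 566.66870874 -267.3905815   213.94757427] 24.625 60.07181372469793
```

View pics/end.png

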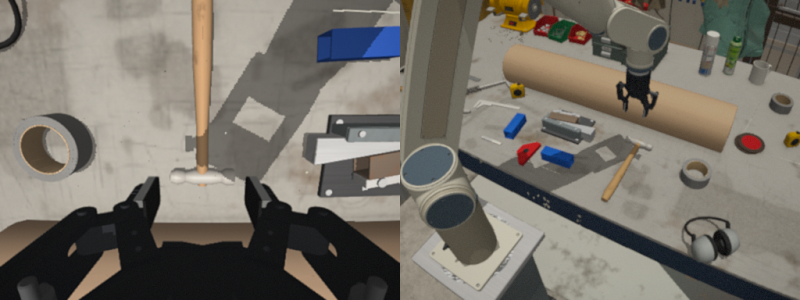

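The hammer lies flat on the table: its head is at (203,176) in the left picture, well clear of the wedge end at (310,148). The bystanders haven't moved, so I'm handing in.

```bash
python3 -c "
from station import robot
print(robot.hand_in())"
```

```text
the job is handed in; nothing more can be done
None
```

The job is handed in: the wedge stopped advancing under about 25 N taps at the wrist sensor, the last of them on the tight wedge, and the hammer lies flat on the table clear of the fixture; the hand-in returned no verdict, and the clamp force on the tube could not be measured directly.

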